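# Gas test under the push-latch flap of a TIG welder

### The arm

A 6-joint arm with a two-finger parallel gripper is mounted at the origin on the work surface. World frame = base frame: x ahead of the robot, y to its left, z up, the work surface at z = 0. Lengths are in mm, angles in rad, forces in N, time in s.
With the tool pointing down it reaches from about 325 to 850 mm from the base axis. Payload 15.5 kg.
Tool frame: the origin (TCP) lies at the very end of the fingers, on their centre line; the grasp point (between the pads) lies env.grasp_offset behind it (env.grasp_offset is the distance from the TCP to the grasp point, in mm); z points along the fingers, y is the line along which they close (so a half turn about z gives the same grasp; the last joint's range is limited). The gripper opens to 91 mm and grips with 3 to 60 N. Pads are 32 mm wide; open, the fingers measure 118 mm over their backs; the gripper's body (76 mm by 178 mm) begins 60 mm behind the grasp point.
Start: joints at [-1.306, 0.494, 1.345, -0, 1.302, -0.096], TCP at [220.055, -584.98, 185.015] pointing down, gripper open.
Joint ranges: [-2.91, 2.91], [-0.82, 2.16], [0.22, 2.67], [-1.22, 4.37], [0.12, 2.79], [-3.08, 3.08]. Speed limits (rad/s): [1.89, 1.89, 2.57, 3.01, 3.01, 3.01].

### API

Orientations are given as a rotation vector (axis times angle).
In Python, from bench import env, move_gripper, imaging, job_done gives the robot as it stands. The module is installed in compiled form; this text tells all that it offers. Calls block until the motion is done:
- env.movep(position, orientation): joint-space move of the TCP to a pose.
- env.line_to(position, vel=150, frame=None, force_limit=None): straight line of the TCP; frame=None keeps the orientation; vel is the mean speed in mm/s. With force_limit (N) it stops when the force on the tool has changed by that much, and returns True; else False.
- env.set_joints(angles): joint-space move.
- move_gripper(opening, f_grip=None): opening from 0.0 (shut) to 1.0 (fully open); f_grip is the grip in N (None keeps the last); returns when the fingers have stopped.
- env.dwell(seconds).
- env.solve_ik(position, orientation): joint angles nearest the present ones, or None.
- imaging.camera(name): name is "scene" or "top" or "wrist"; returns a dict with "image" (420x560x3 uint8, blue, green, red), "fx", "fy", "cx", "cy" (pixels), "extrinsics" (4x4, takes a point from camera to world coordinates). Camera axes: x right, y up, looking along -z (the intrinsics and any distortion apply to the point x, -y, -z); pixel columns grow to the right and rows downward; lengths in mm; the calibration is good to about 2 mm. A picture is of the moment at which its call begins. There is no depth.
A pose or a line that the arm cannot do raises env.Unreachable and nothing moves.
- job_done(): hands the job in; it is judged then, once.
Readings, each from a call of its own:
- env.read_time(): time.
- env.read_joint_pos(): joint angles.
- env.read_dq(): joint speeds.
- env.read_tau(): joint torques, N m.
- env.read_eef_pos(): TCP position.
- env.read_orientation(): TCP orientation.
- env.read_contact_force(): force on the tool from outside, world axes, zero at the start.
- env.read_wrist_torque(): the same for the moment, N m.
- env.read_gripper_width(): opening from 0.0 (shut) to 1.0 (fully open).
- env.read_finger_force(): force on a finger pad.
Only numpy, scipy, OpenCV 4.12 (cv2) and the standard library are available. Lean on these libraries where they do the work, as an engineer would, in place of code of your own. Each camera call takes 0.05 s, during which the arm holds its last target. There are 200 camera calls.

### The job

Do the gas test on the welding machine: press the black control flap on the machine's top near its free edge and let go, so that it pops open by itself, then press the round button under it right down and keep it down for two seconds. Let the button come up, then swing the flap down with your fingertips and press its free edge until it latches shut again. Only touch and push: do not press the square button beside the round one, and leave the loose things on and around the machine where they are.

Things in the scene. Friction and masses are not known exactly. Their poses are not given: they have to be found in the camera images.
- machine: Portable TIG welding machine, a fixed grey and black box 400 mm long (x), 200 mm wide (y), its flat top (deck) 230 mm above the table. Origin at the centre of its underside; the -x end is the front (display, sockets). Under the flap the deck has a recess 107 by 138 mm, 18 mm deep to a grey plate with the buttons. A black carrying handle, 53 mm tall, runs along the middle from 45 to 185 mm behind the origin.
- flap (a joint): Hinge angle of the black control flap, rad: 0 = latched shut, 2.0 = fully open (leaning 25 degrees back past vertical), -0.056 = pressed in to its stop. Push-push latch: pressed at the free edge to the solid stop (5 mm, 3 to 5 N) and let go, a latched flap opens by a damped spring in about 2 s; an open one swung shut and pressed to the stop latches at 0. A press well short of the stop changes nothing.
- flap_push (a point): Pressing point on the flap's outer face, mid width, 79 mm from the hinge line; moves with the flap. x from free edge to hinge, y along the hinge, z out of the face. The flap is a stiff plate 93 mm from hinge to free edge, 130 mm wide, 8 mm thick; shut it lies level, 8 mm proud of the deck. A latch tongue 24 mm wide stands 27 mm out of the middle of its underside, 78 to 92 mm from the hinge.
- flap_hinge (a point): Point on the flap's hinge line, mid width, 4 mm above the deck, 78 mm in front of the machine's origin; does not move. Axes turn with the flap as at flap_push. The hinge is the flap's edge away from the machine's front; the free edge (with three small ribs) swings up and over towards the back and needs room. To shut it, push on the outer face (under 3 N until it is nearly shut).
- deck (a point): Point on the deck surface in the middle of the open strip between flap and handle, 65 mm behind the hinge line, 230 mm above the table. The deck is free of loose things from the hinge to 90 mm behind it. Axes as the machine.
- gas_test (a joint): Travel of the round gas-test button, m: 0 = up, 0.004 = right down. Spring-loaded, 1.5 N to start, 4.5 N right down, comes up by itself.
- gas_test_top (a point): Centre of the top of the round gas-test button: grey round cap 24 mm across in a round steel collar 31 mm across, its top 6 mm below the deck when up. It lies 56 mm in front of the hinge line, 34 mm left or right of the middle, hidden by the shut flap. z up.
- start_mode (a joint): Travel of the square start-mode button, m: 0 = up, 0.004 = right down. Not to be pressed.
- start_mode_top (a point): Centre of the top face of the square start-mode button: grey cap 22 mm square in a square steel collar, at the other side of the middle from the round one, 68 mm from it, top 6 mm below the deck. z up.
- gas_cup: Loose red-brown ceramic gas cup standing on the deck behind the flap, 22 mm across, 46 mm tall. Origin at its foot. Leave alone.
- collet_body: Loose copper collet body standing on the deck behind the flap, 16 mm across, 30 mm tall. Origin at its foot. Leave alone.
- mallet: Loose mallet with a black rubber head 60 mm across and 100 mm long on a 310 mm wooden handle, lying on the table beside the machine. Origin on the table under its middle, x along the handle to the head. Leave alone.
- wire_brush: Loose wire brush, 260 mm long, lying on the table beside the machine. Origin under its middle, x along it. Leave alone.
- angle_piece: Loose aluminium angle, 90 by 60 mm foot, 70 mm tall, on the table before the machine. Origin under the middle of its foot. Leave alone.
- test_plate: Loose aluminium plate 100 by 60 by 5 mm lying on the table before the machine. Origin under its middle. Leave alone.
- paste_jar: Loose jar 64 mm across, 65 mm tall, standing on the table beside the machine. Origin under its middle. Leave alone.

How it is judged (in metres and radians):
On the way, in this order (a step that is already met when the one before it is completed fails the run):
1. the flap has popped wide open (value of joint flap above 1.6 rad), for 0.2 s.
2. the round gas-test button is kept right down for two seconds (1.7 s counts), the flap open (value of joint gas_test above 0.003 m and value of joint flap above 0.8 rad), for 1.7 s.
3. the button is up again, the flap still open (value of joint gas_test below 0.001 m and value of joint flap above 0.8 rad), for 0.1 s.
At the end, for the whole second after the job is handed in: The flap is latched shut by itself (hinge angle within 0.015 rad of 0), both buttons are up (within 1 mm), and every loose thing is within 20 mm of where it stood (value of joint flap between -0.015 and 0.015 rad and value of joint each of gas_test, start_mode below 0.001 m and distance of each of gas_cup, collet_body, mallet, wire_brush, angle_piece, test_plate, paste_jar from where it was at the start of the episode below 0.02 m); the robot touches nothing.
It fails at once if the square start-mode button is pressed (more than 1.5 mm) (value of joint start_mode above 0.0015 m).
It fails at once if a loose thing on or around the machine is pushed, lifted or carried more than 20 mm (distance of any of gas_cup, collet_body, mallet, wire_brush, angle_piece, test_plate, paste_jar from where it was at the start of the episode above 0.02 m).
It also fails if it takes over 51 s, if anything falls off the work surface, if the arm or the gripper's body presses on something with over 40 N, if the wrist force passes 120 N, or if a joint passes its speed limit or range.

## Working session

There is one attempt and no reset: what is moved stays moved. The work goes in short steps, each a Python script; the robot and the scene stay as the last script left them, time stands still between calls to the robot, and variables do not carry over. Pictures are saved under pics/ and viewed, at most 10 in all, crops included, and the job is handed in when it is done.

```bash
mkdir -p pics && python3 - <<'E'
from bench import env,imaging
import cv2,numpy as np
for n in("top","scene"):
    c=imaging.camera(n);cv2.imwrite(f"pics/{n}0.png",c["image"]);print(n,c["fx"],c["fy"],c["cx"],c["cy"],c.keys());print(np.round(c["extrinsics"],3))
print(env.read_time(),env.grasp_offset,env.read_orientation())
E
```

```text
top 433.5468297746009 433.5468297746009 275.92180594890357 210.4143685182063 dict_keys(['image', 'fx', 'fy', 'cx', 'cy', 'extrinsics'])
[[ 1.700000e-02  9.900000e-01 -1.430000e-01  3.319890e+02]
 [-9.990000e-01  2.100000e-02  3.000000e-02  4.319300e+01]
 [ 3.200000e-02  1.430000e-01  9.890000e-01  1.267261e+03]
 [ 0.000000e+00  0.000000e+00  0.000000e+00  1.000000e+00]]
scene 443.97315370117684 443.97315370117684 277.87425258193366 212.950304492799 dict_keys(['image', 'fx', 'fy', 'cx', 'cy', 'extrinsics'])
[[-2.200000e-02 -5.700000e-01  8.210000e-01  1.345116e+03]
 [ 1.000000e+00  6.000000e-03  3.000000e-02  6.413200e+01]
 [-2.200000e-02  8.220000e-01  5.700000e-01  7.538210e+02]
 [ 0.000000e+00  0.000000e+00  0.000000e+00  1.000000e+00]]
0.1 18.8 [-3.08986449e+00 -5.61836939e-01  1.40533491e-04]
```

View pics/top0.png

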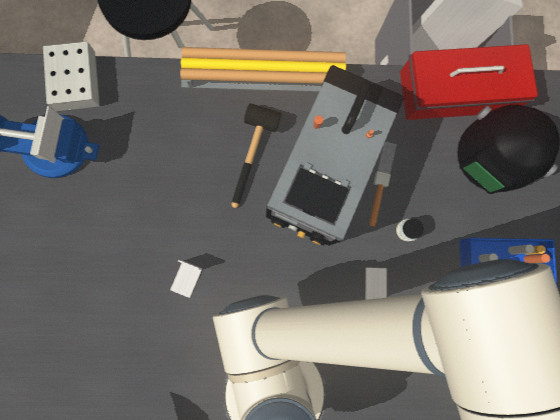

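View pics/scene0.png

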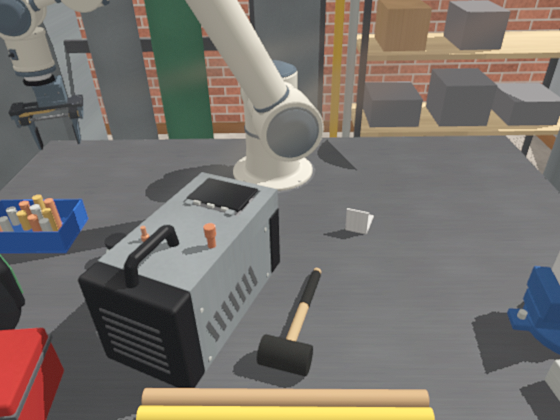

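The machine stands with its front towards the robot. In the top view the flap is the black quad around (318,194), with the light hinge marks at (305,168) and (350,183). The gas cup is at (319,122), the collet body at (370,134) and the handle at about (355,113). I'll measure the flap corners next.

```bash
cat >h.py <<'E'
from bench import env,move_gripper,imaging,job_done
import cv2,numpy as np
from scipy.spatial.transform import Rotation as R
def ray(c,uv,z):
    T=np.array(c["extrinsics"]);d=T[:3,:3]@np.array([(uv[0]-c["cx"])/c["fx"],-(uv[1]-c["cy"])/c["fy"],-1])
    o=T[:3,3];return o+d*(z-o[2])/d[2]
E
python3 - <<'E'
from h import *
c=imaging.camera("top");im=c["image"]
g=im.max(2);m=((g<45)*255).astype(np.uint8);r=np.zeros_like(m);r[150:236,270:365]=m[150:236,270:365]
r=cv2.morphologyEx(r,cv2.MORPH_OPEN,np.ones((5,5),np.uint8))
cs,_=cv2.findContours(r,cv2.RETR_EXTERNAL,cv2.CHAIN_APPROX_NONE)
for k in cs:
    if cv2.contourArea(k)<500: continue
    b=cv2.minAreaRect(k);p=cv2.boxPoints(b);print(cv2.contourArea(k),b)
    w=np.array([ray(c,q,238) for q in p]);print(p.round(1),w.round(1),np.linalg.norm(w-np.roll(w,-1,0),axis=1).round(1),w.mean(0).round(1))
    e=[w[(i+1)%4]-w[i] for i in range(4)];print([np.degrees(np.arctan2(v[1],v[0])).round(1) for v in e])
v=cv2.resize(im[60:250,250:410],None,fx=3.1,fy=3.1,interpolation=cv2.INTER_CUBIC);cv2.imwrite("pics/crop.png",v)
E
```

```text
(no output)
```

View pics/crop.png

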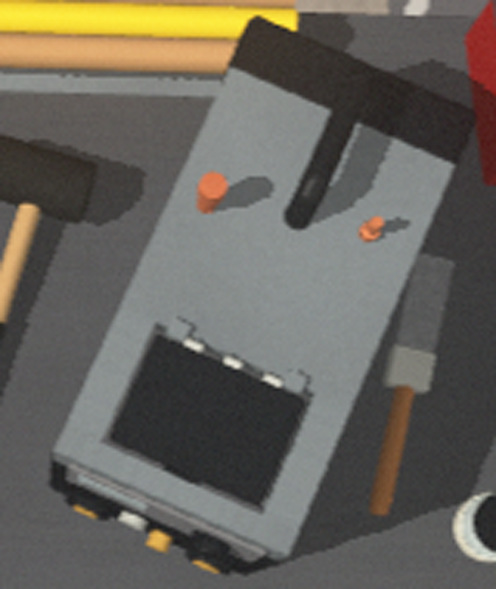

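The crop shows the flap quad with corners at about (160,330), (312,392), (262,508) and (105,440) in crop pixels. The hinge is the upper edge with the white knuckles, and the sockets are at the bottom. The threshold was too low, so I'll raise it.

```bash
python3 - <<'E'
from h import *
c=imaging.camera("top");im=c["image"]
g=im.max(2).astype(int);print(g[190:198:2,312:324:3],g[205,277:283],g[150,310:320])
r=np.zeros(g.shape,np.uint8);r[160:228,280:352]=(g[160:228,280:352]<75)*255
r=cv2.morphologyEx(r,cv2.MORPH_OPEN,np.ones((7,7),np.uint8))
cs,_=cv2.findContours(r,cv2.RETR_EXTERNAL,cv2.CHAIN_APPROX_NONE)
k=max(cs,key=cv2.contourArea)
p=cv2.boxPoints(cv2.minAreaRect(k))
w=np.array([ray(c,q,238) for q in p]);print(p.round(1),w.round(1),np.linalg.norm(w-np.roll(w,-1,0),axis=1).round(1),w.mean(0).round(1))
e=[w[(i+1)%4]-w[i] for i in range(4)];print([np.degrees(np.arctan2(v[1],v[0])).round(1) for v in e])
# deck mask -> long sides
q=[(318.5,122.5),(369.5,134.5)]
print([ray(c,t,255).round(0) for t in q])
# machine long edges from crop, at z=230
L=[(53,460),(230,68)];Rr=[(285,558),(455,160)]
for a in (L,Rr): 
    s=[ray(c,(x/3.1+250,y/3.1+60),230) for x,y in a];d=s[1]-s[0];print(np.round(s,1),np.degrees(np.arctan2(d[1],d[0])))
E
```

```text
[[48 53 49 47]
 [46 47 48 47]
 [47 48 50 46]
 [48 48 51 48]] [144 146 143 144 142 141] [142 140 137 139 139 140 142 140 140 142]
[[283.5 202.8]
 [299.5 166.8]
 [349.6 189.1]
 [333.6 225.1]] [[ 500.    -5.8  238. ]
 [ 589.8  -43.6  238. ]
 [ 537.3 -166.1  238. ]
 [ 448.5 -126.8  238. ]] [ 97.4 133.3  97.1 131.5] [518.9 -85.6 238. ]
[np.float64(-22.8), np.float64(-113.2), np.float64(156.1), np.float64(67.0)]
[array([697., -88., 255.]), array([ 670., -212.,  255.])]
[[ 486.7   33.4  230. ]
 [ 814.  -105.   230. ]] -22.929075963378214
[[ 413.6 -148.1  230. ]
 [ 740.7 -289.   230. ]] -23.308441381306892
```

Yaw is −23.2° and the flap centre is (519,−86). The measured size of 97×132 mm fits 93×130 plus the gap, and the sides, front edge and width all agree. I'll approach now.

```bash
cat >>h.py <<'E'
a=np.radians(-23.2);u=np.array([np.cos(a),np.sin(a),0]);v=np.array([-u[1],u[0],0]);Z=np.array([0,0,1.])
H=np.array([561.,-104.,0])   # hinge, mid width
def P(x,y,z): return H+x*u+y*v+z*Z
def ori(s): return R.from_matrix(np.array([-s*u,s*v,-Z]).T).as_rotvec()
E
python3 - <<'E'
from h import *
p=env.read_eef_pos();env.line_to([p[0],p[1],380],vel=250)
for s in(1,-1):
    for q in (P(-79,0,350),P(-56,34,220),P(75,0,290)):
        j=env.solve_ik(q,ori(s));print(s,None if j is None else np.round(j,2))
j=[env.solve_ik(P(-79,0,360),ori(s)) for s in(1,-1)]
s=min((1,-1),key=lambda s:abs(j[0 if s==1 else 1][5]));print("s",s)
env.movep(P(-79,0,360),ori(s));move_gripper(0)
c=imaging.camera("wrist");cv2.imwrite("pics/w0.png",c["image"]);print(np.round(c["extrinsics"],2),c["fx"],env.read_time(),env.read_eef_pos(),env.read_contact_force())
E
```

```text
1 [-0.27  0.18  1.38  0.    1.58 -1.44]
1 [-0.21  0.32  1.54 -0.    1.28 -1.38]
1 [-0.3   0.45  1.14  0.    1.56 -1.47]
-1 [-0.27  0.18  1.38 -0.    1.58  1.71]
-1 [-0.21  0.32  1.54 -0.    1.28  1.77]
-1 [-0.3   0.45  1.14 -0.    1.56  1.67]
s 1
[[ 3.9000e-01 -8.9000e-01 -2.2000e-01  4.2677e+02]
 [ 9.2000e-01  3.8000e-01  9.0000e-02 -4.6180e+01]
 [ 0.0000e+00 -2.4000e-01  9.7000e-01  5.5998e+02]
 [ 0.0000e+00  0.0000e+00  0.0000e+00  1.0000e+00]] 327.95141159422883 4.625 [488.3686532  -72.84999381 359.98306351] [ 0.05895391 -0.33960378 -0.31392238]
```

View pics/w0.png

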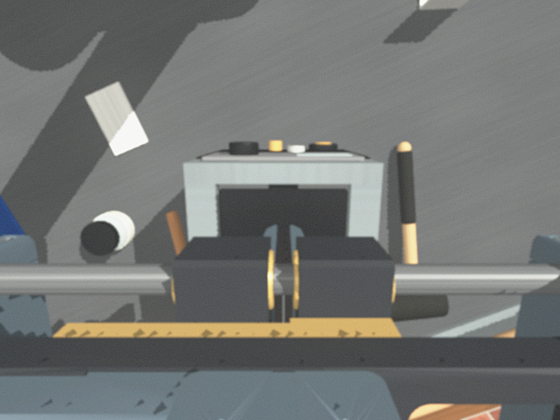

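The wrist view looks from the front. The flap spans columns 218–349 (centre 283), with its free edge at row 187, and the fingers at column 283 are centred on it. Next I press, retreat to the front and look again.

```bash
python3 - <<'E'
from h import *
c=imaging.camera("wrist")
w=[ray(c,q,238)-H for q in((218,187),(349,187),(283.5,187))];print([(round(x@u,1),round(x@v,1)) for x in w])
env.line_to(P(-79,0,246),vel=150)
print(env.line_to(P(-79,0,226),vel=20,force_limit=12),env.read_eef_pos(),env.read_contact_force())
env.line_to(P(-85,0,246),vel=200);env.line_to(P(-150,0,340),vel=250)
env.dwell(1.8);env.line_to(P(-62,0,385),vel=200)
for n in("wrist","top"):
    c=imaging.camera(n);cv2.imwrite(f"pics/{n}1.png",c["image"])
print(env.read_time(),env.read_contact_force())
E
```

```text
[(np.float64(-92.8), np.float64(-64.1)), (np.float64(-93.0), np.float64(65.9)), (np.float64(-92.9), np.float64(0.9))]
False [488.47881961 -72.90321698 226.11535214] [ 0.32280401  0.21705946 -0.4112553 ]
10.1417 [-0.08283714  0.21734483  0.57804522]
```

View pics/wrist1.png

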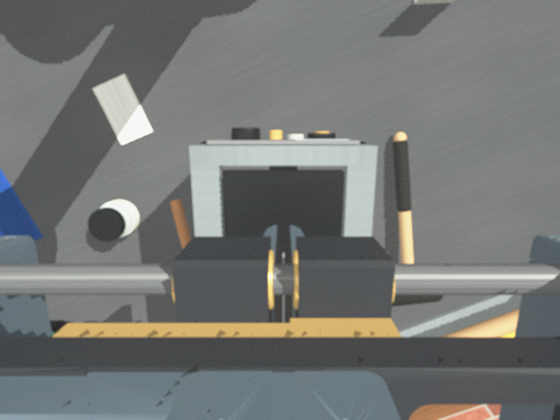

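The flap (columns 222–345, rows 168–235) is still shut, and there was no contact force even at z=226. I need to see the fingertips relative to the flap from the side.

```bash
python3 - <<'E'
from h import *
print(env.read_gripper_width())
env.line_to(P(-79,0,300),vel=250);env.line_to(P(-79,0,240),vel=100)
print(env.read_contact_force(),env.read_eef_pos())
c=imaging.camera("scene");cv2.imwrite("pics/s1.png",cv2.resize(c["image"][90:290,100:300],None,fx=3,fy=3,interpolation=cv2.INTER_CUBIC))
T=np.linalg.inv(c["extrinsics"])
for q in(env.read_eef_pos(),P(-79,0,238),P(0,0,234)):
    k=T[:3,:3]@q+T[:3,3];uv=np.array([c["cx"]+c["fx"]*k[0]/-k[2],c["cy"]-c["fy"]*k[1]/-k[2]]);print((uv-[100,90])*3)
E
```

```text
0.0029455761975684873
[0.12577007 0.97809512 0.48132702] [488.98117187 -73.05672585 240.78405233]
[390.44032183 281.13447535]
[391.08902225 284.00504904]
[336.66708596 342.14962871]
```

View pics/s1.png

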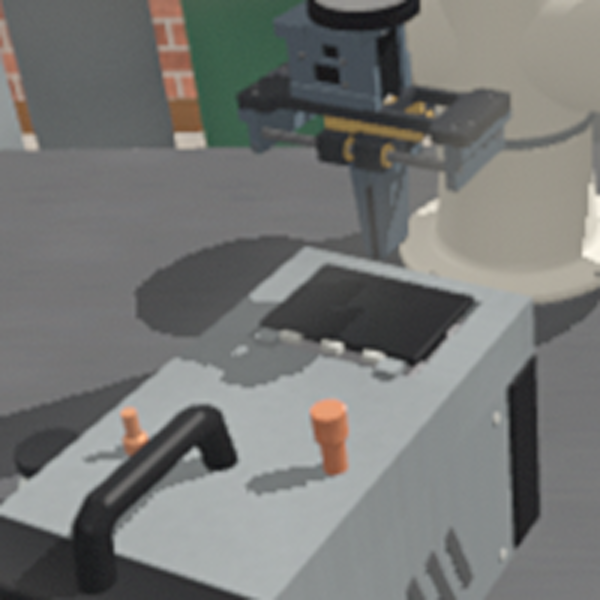

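The hinge knuckles project correctly at (333,345). The visible finger end is at about (378,253), though, while the reported TCP projects to (390,281). I'll take a contrast-stretched close-up to see whether the finger has a dark end or really is higher up.

```bash
python3 - <<'E'
from h import *
def prj(c,q):
    T=np.linalg.inv(c["extrinsics"]);k=T[:3,:3]@q+T[:3,3];return np.array([c["cx"]-c["fx"]*k[0]/k[2],c["cy"]+c["fy"]*k[1]/k[2]])
out=[]
p=env.read_eef_pos();print(p,env.read_orientation(),ori(1))
for n,s in(("scene",50),("top",50),("wrist",80)):
    c=imaging.camera(n);t=prj(c,p);x,y=t.astype(int);print(n,t.round(1))
    x0=max(0,x-s//2);y0=max(0,y-s//2);k=c["image"][y0:y0+s,x0:x0+s];k=cv2.resize(k,(260,260),interpolation=cv2.INTER_NEAREST)
    k=(255*(k/255.)**.45).astype(np.uint8);cv2.drawMarker(k,tuple(int(z) for z in (t-[x0,y0])*260/s),(0,0,255),0,12);out.append(k)
cv2.imwrite("pics/tip.png",np.hstack(out))
E
```

```text
[489.00839782 -73.05896015 240.88680669] [ 6.31342349e-01  3.07593460e+00 -1.83810484e-04] [0.63170492 3.07742641 0.        ]
scene [230.1 183.7]
top [311.5 207.7]
wrist [282.3 239.9]
```

View pics/tip.png

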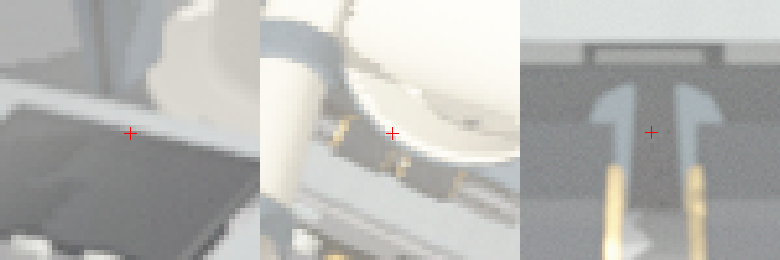

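The finger seems to end about 20 mm short of the reported TCP. The flares in the wrist view and the visible end in the scene view both sit just above the deck strip. The wrist and top views agree on the flap's position, so I'll probe lower with a force limit and retreat if it touches.

```bash
python3 - <<'E'
from h import *
print(env.read_eef_pos(),env.read_time(),env.read_contact_force())
t=env.line_to(P(-79,0,200),vel=25,force_limit=9)
print(t,env.read_eef_pos(),env.read_contact_force(),env.read_wrist_torque(),env.read_time())
if t:
    z=env.read_eef_pos()[2]
    env.line_to(P(-85,0,z+14),vel=200);env.line_to(P(-150,0,340),vel=250);env.dwell(1.5)
    env.line_to(P(-62,0,385),vel=200)
else: env.line_to(P(-79,0,300),vel=200)
for n in("wrist","scene"):
    c=imaging.camera(n);cv2.imwrite(f"pics/{n}2.png",c["image"])
cv2.imwrite("pics/both2.png",np.hstack([cv2.imread("pics/wrist2.png")[100:420,100:480],c["image"][60:380,60:460]]))
print(env.read_time())
E
```

```text
[488.77345967 -73.00032427 240.61898901] 11.5917 [-0.31580064 -0.41936817 -1.09748237]
True [488.29929201 -72.82075468 205.08258684] [-3.293451    0.13700756 10.23268625] [ 0.12785141  0.23239387 -0.06977285] 12.8583
16.05
```

View pics/both2.png

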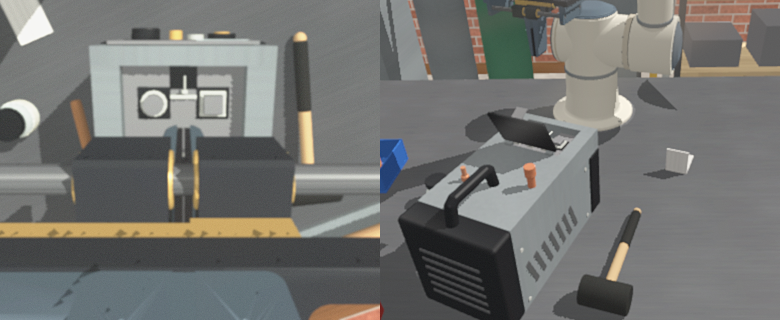

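The flap is open, seen standing in the scene half. The stop was reached at TCP z=205, so the real fingertip sits about 28 mm above the reported TCP. In the wrist picture the round button is at full-frame (254,202), to the left, and the square one is at (313,203). Image right is the machine's +y, so the round button is on the −y side.

```bash
python3 - <<'E'
from h import *
c=imaging.camera("wrist")
for q in((253.5,202.5),(313,203)):
    w=ray(c,q,224)-H;print((w@u).round(1),(w@v).round(1))
w=ray(c,(253.5,202.5),224)-H;x,y=w@u,w@v
x=x if abs(x+56)<6 else -56; y=y if abs(y+34)<6 else -34
env.line_to(P(x,y,205),vel=150)
z=[]
print(env.line_to(P(x,y,197),vel=30,force_limit=1.2),env.read_eef_pos()[2],env.read_contact_force())
print(env.line_to(P(x,y,182),vel=10,force_limit=9),env.read_eef_pos()[2],env.read_contact_force(),env.read_time())
cv2.imwrite("pics/press.png",imaging.camera("wrist")["image"])
env.dwell(2.1);print(env.read_eef_pos()[2],env.read_contact_force(),env.read_time())
E
```

```text
-53.4 -32.7
-52.9 34.2
True 196.23108586060576 [-0.5971252   0.668014    0.74504391]
True 191.29090525144406 [-1.17937936  0.96744394  9.31937448] 18.5417
191.2801430959938 [-2.10729182  0.22380756  9.08032096] 20.6917
```

The button went from contact at about 196 to its stop at 191.3, taking over 9 N, and was held for 2.1 s. Next I lift, go round behind the flap and swing it shut.

```bash
python3 - <<'E'
from h import *
T=28.5
def go(x,z,vel=120,fl=None,y=0):
    r=env.line_to(P(x,y,z-T),vel=vel,force_limit=fl)
    if fl: print(round(x),round(z),r,env.read_contact_force().round(1) if hasattr(env.read_contact_force(),'round') else env.read_contact_force())
    return r
go(-56,260,120,y=-34);go(-62,375,200,y=-20);go(80,375,220);go(80,303,150)
ok=not go(20,303,90,15)
for th,r in zip((1.4,1.1,.8,.55,.35,.2),(74,77,80,83,86,88)):
    if not ok: break
    ok=not go(-r*np.cos(th)+4*np.sin(th)+16,234+r*np.sin(th)+4*np.cos(th),90,15)
print(ok,env.read_time(),env.read_eef_pos())
cv2.imwrite("pics/close.png",imaging.camera("scene")["image"])
if ok:
    go(-79,246,60,15)
    print(go(-79,224,20,11),env.read_eef_pos()[2]+T,env.read_time())
    go(-79,300,120)
    cv2.imwrite("pics/end.png",np.hstack([cv2.resize(imaging.camera(n)["image"],(400,300)) for n in("wrist","scene")]))
    print(env.read_time())
E
```

```text
20 303 False [ 1.1 -0.4  0.8]
7 308 False [ 1.8 -1.1  1.6]
-15 304 False [ 1.2 -0.7  1.4]
-37 294 False [ 0.2 -0.1  3.1]
-53 281 False [ 0.3 -0.1  3. ]
-63 267 False [-0.6  0.4  3. ]
-69 255 False [-0.4  0.9  3.7]
True 26.3167 [497.11445337 -76.62431468 227.02448618]
-79 246 False [-1.4  0.6  2.4]
-79 224 True [-4.7  1.9 16.2]
True 233.48189115099564 27.4417
28.25
```

```bash
ls -t pics | head -3
```

```text
end.png
close.png
press.png
```

View pics/end.png

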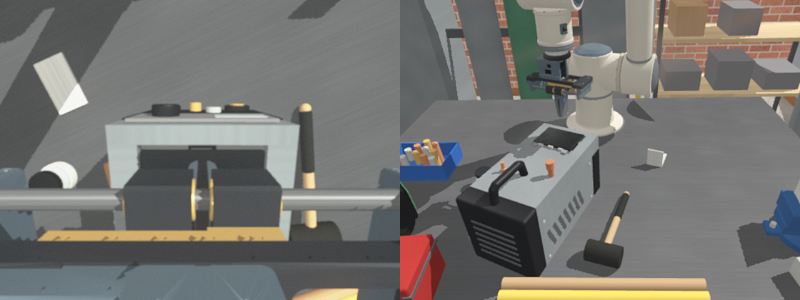

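The gripper is above the flap. The flap looks flat, but the downscaled picture doesn't settle it, so I'll wait a moment, move clear and compare the flap area with the first pictures numerically and by eye.

```bash
python3 - <<'E'
from h import *
env.line_to(P(-62,0,385),vel=200);env.dwell(.5)
w=imaging.camera("wrist")["image"];s=imaging.camera("scene")["image"]
w1=cv2.imread("pics/wrist1.png");s0=cv2.imread("pics/scene0.png")
d=lambda a,b:cv2.absdiff(a,b).max(2)
print("wrist flap diff",d(w,w1)[165:232,222:345].mean(),"max",d(w,w1)[165:232,222:345].max())
D=d(s,s0);D[:175]=0;ys,xs=np.where(D>40);print("scene changed px",len(xs),(xs.min(),xs.max(),ys.min(),ys.max()) if len(xs) else"")
a=[cv2.resize(i,None,fx=3,fy=3) for i in(s0[165:225,170:290],s[165:225,170:290])]
b=[cv2.resize(i[130:240,180:390],(360,190)) for i in(w1,w)]
cv2.imwrite("pics/cmp.png",np.vstack([np.hstack(a),np.hstack(b)]));print(env.read_time(),env.read_contact_force())
E
```

```text
wrist flap diff 4.214658415240869 max 28
scene changed px 1291 (np.int64(0), np.int64(301), np.int64(175), np.int64(328))
29.575 [-0.71803475 -0.28746181  0.30298234]
```

View pics/cmp.png

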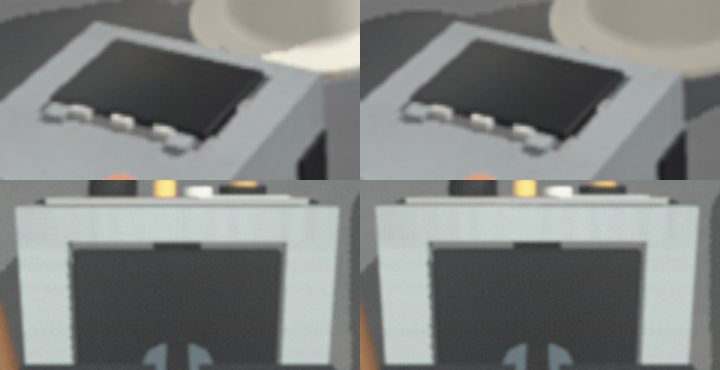

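The flap lies shut exactly as before in both views, 2 s after letting go, and the gas cup has not moved. I'm handing it in.

```bash
python3 -c "
from bench import job_done
print(job_done())"
```

```text
the job is handed in; nothing more can be done
None
```

The gas test is done and handed in at about 30 s of robot time: the flap popped open, the round button was held down for 2.1 s and came up, and the camera shows the flap shut again; the hand-in call gave no verdict.

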